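# Click the instrument vise round to its 60 degree stop

### The arm

A 7-joint arm with a two-finger parallel gripper is mounted at the origin on the work surface. World frame = base frame: x ahead of the robot, y to its left, z up, the work surface at z = 0. Lengths are in m, angles in rad, forces in N, time in s.
With the tool pointing down it reaches from about 0.375 to 0.925 m from the base axis. Payload 3.1 kg.
Tool frame: the origin (TCP) lies between the finger pads; the fingertips stand 22 mm ahead of it and the grasp point (between the pads) lies 3 mm ahead of it; z points along the fingers, y is the line along which they close (so a half turn about z gives the same grasp; the last joint's range is limited). The gripper opens to 85 mm and grips with 20 to 120 N. Pads are 22 mm wide; open, the fingers measure 114 mm over their backs; the gripper's body (76 mm by 85 mm) begins 54 mm behind the grasp point. The pads swing forward as they close: fully open they stand 13 mm farther back than shut.
Start: joints at [1.095, 0.383, 0.044, 1.598, -0.018, 1.161, -0.05], TCP at [0.24, -0.604, 0.22] pointing down, gripper open.
Joint ranges: [-2.61, 2.61], [-0.41, 2.15], [-1.48, 1.57], [0, 2.5], [-1.57, 4.71], [0.05, 1.97], [-2.85, 2.85]. Speed limits (rad/s): [2.79, 2.79, 3.14, 3.14, 3.14, 3.14, 3.14].

### API

Orientations are given as a unit quaternion [x, y, z, w].
In Python, from bench import bot gives the robot as it stands. Calls block until the motion is done:
- bot.goto(position, orientation): joint-space move of the TCP to a pose.
- bot.move_l(position, ori=None, vel=0.15, max_force=None): straight line of the TCP; ori=None keeps the orientation; vel is the mean speed in m/s. With max_force (N) it stops when the force on the tool has changed by that much, and returns True; else False.
- bot.move_joints(angles): joint-space move.
- bot.open() and bot.gripper_close(): open the fingers fully, or close them until they stop; the grip force is fixed at half the most.
- bot.dwell(seconds).
- bot.inverse_kinematics(position, orientation): joint angles nearest the present ones, or None.
- bot.read_state(): the state.
- bot.get_image(name): name is "scene" or "top"; returns a dict with "img" (480x640x3 uint8, blue, green, red), "camera_matrix" (3x3 intrinsics, pixels), "R" (3x3) and "t" (3): a world point X has camera coordinates R X + t. Camera axes: x right, y down, z forward; pixel columns grow to the right and rows downward; lengths in m; the calibration is good to about 2 mm. A picture is of the moment at which its call begins. There is no depth.
A pose or a line that the arm cannot do raises bot.PlanningError and nothing moves.
- bot.sign_off(): hands the job in; it is judged then, once.
Trained networks look in the newest picture that a camera, given by its name, has taken for a name from the list of things; names that differ only in an ending like _2 or _b are one class to them, and where a whole thing is asked for, a point or a joint stands for the part that bears it (a point fixed in the world has none). Each returns a list of dicts, best first, with "confidence" (0 to 1); they miss things now and then, are a little off and sometimes report something else, mostly with a low value. They report only what shows in the picture. A call takes as long as a camera call. They do not tell look-alikes from the thing itself.
- bot.spot_in(thing, camera): "rect" ([centre column, centre row, width, height] in pixels, round what is visible of it).
The state is a dict: "time_s": time; "joints": joint angles; "dq": joint speeds; "joint_efforts": joint torques, N m; "tcp_pos": TCP position; "tool_rot": TCP orientation; "wrist_force": force on the tool from outside, world axes, zero at the start; "moment": the same for the moment, N m; "grip_width": finger opening in m; "grasp_force": force on a finger pad.
Only numpy, scipy, OpenCV 4.12 (cv2) and the standard library are available. Lean on these libraries where they do the work, as an engineer would, in place of code of your own. Each camera call takes 0.05 s, during which the arm holds its last target. There are 200 camera calls.

### The job

Swivel the small instrument vise round on its click-stop base to the 60 degree setting, so that its pointer stands at the second tick clockwise (seen from above) from the home pin, one click being 30 degrees, and let go of it there clicked in. Leave the parts dish on the twin base as it stands.

Things in the scene. Friction and masses are not known exactly. Their poses are not given: they have to be found in the camera images.
- vise (a joint): Angle (rad) of the vise on its base, clockwise from above, 0 = pointer at the home pin; starts near -30, 0 or +30 degrees. Click stops every 30 degrees (0.524 rad): passing one takes 0.25 N m (2.3 N at the knob); left free it springs to the nearest stop. End stops -75, +135 degrees. The vise: two steel jaws (tops 99 mm up) holding an instrument, on a 124 mm steel disc with a short black pointer.
- vise_handle (a point): Centre of the vise's handle knob: an upright black cylinder 26 mm in diameter, 42 mm tall (56 to 98 mm above the table), fixed on the end of a steel arm (top 35 mm up), 110 mm from the swivel axis, opposite the pointer. This point is 77 mm above the table and goes round with the vise. Pinch it from above across the arm, or push it sideways.
- vise_base_axis (a point): Point on the vise's vertical swivel axis, 77 mm above the table, on the fixed base: a round white flange, 184 mm across, 18 mm high. Its x axis points to the home pin (steel, 12 mm thick, at the rim, top 39 mm up); z is up. Black ticks every 30 degrees, from 60 anticlockwise to 120 clockwise of the pin. At joint angle q the pointer lies q clockwise of this x axis, the knob opposite.
- dish (a joint): Angle (rad) of the bystander fixture: a twin base with the same disc, arm and knob, carrying a round steel dish 112 mm across (rim 84 mm up) in place of the vise. It starts at 0 and is to be left at that stop. The two fixtures stand side by side about 0.35 m apart, either one on the left.
Things that resemble listed ones, but are neither listed nor needed, are in the scene too. What is shaped like the part that bears dish but green is not meant. What is shaped like the part that bears vise but turquoise is not meant.

How it is judged:
By the outcome, as a careful person would: the job done as asked, in the order asked, and still so for the second after the job is handed in, with the robot touching nothing.
It also fails if it takes over 40 s, if anything falls off the work surface, if the arm or the gripper's body presses on something with over 40 N, if the wrist force passes 120 N, or if a joint passes its speed limit or range.

## Working session

There is one attempt and no reset: what is moved stays moved. The work goes in short steps, each a Python script; the robot and the scene stay as the last script left them, time stands still between calls to the robot, and variables do not carry over. Pictures are saved under pics/ and viewed, at most 10 in all, crops included, and the job is handed in when it is done.

```bash
mkdir -p pics; python3 - <<'E'
from bench import bot
import cv2,numpy as np
for c in ("top","scene"):
    d=bot.get_image(c); cv2.imwrite(f"pics/{c}0.png",d["img"])
    print(c,d["camera_matrix"].tolist(),np.round(-d["R"].T@d["t"],3),np.round(d["R"],3).tolist())
    for n in ("vise","vise_handle","vise_base_axis","dish"):
        print(n,[(np.round(r["rect"]).tolist(),round(r["confidence"],2)) for r in bot.spot_in(n,c)])
E
```

```text
top [[561.5132556116, 0.0, 316.5352585635058], [0.0, 561.5132556116, 237.73057873597884], [0.0, 0.0, 1.0]] [ 0.282 -0.079  1.328] [[-0.004, -1.0, -0.02], [-0.992, 0.007, -0.123], [0.123, 0.02, -0.992]]
vise [([136.0, 312.0, 64.0, 89.0], 0.86), ([223.0, 196.0, 61.0, 78.0], 0.55)]
vise_handle [([221.0, 195.0, 62.0, 80.0], 0.81), ([139.0, 311.0, 67.0, 87.0], 0.69), ([368.0, 182.0, 52.0, 79.0], 0.19)]
vise_base_axis [([227.0, 192.0, 73.0, 86.0], 0.61), ([146.0, 309.0, 81.0, 95.0], 0.58)]
dish [([511.0, 273.0, 58.0, 82.0], 0.73), ([394.0, 320.0, 57.0, 87.0], 0.63), ([368.0, 182.0, 54.0, 80.0], 0.6)]
scene [[445.2196584643677, 0.0, 323.8613509420068], [0.0, 445.2196584643677, 241.02291407447026], [0.0, 0.0, 1.0]] [ 1.07  -0.087  0.836] [[0.034, 0.999, 0.009], [0.758, -0.019, -0.652], [-0.652, 0.029, -0.758]]
vise [([492.0, 202.0, 61.0, 77.0], 0.94), ([437.0, 294.0, 70.0, 98.0], 0.71)]
vise_handle [([488.0, 200.0, 59.0, 73.0], 0.72), ([436.0, 292.0, 67.0, 95.0], 0.63)]
vise_base_axis [([428.0, 302.0, 88.0, 107.0], 0.92), ([483.0, 207.0, 73.0, 84.0], 0.85)]
dish [([257.0, 201.0, 49.0, 74.0], 0.92), ([273.0, 307.0, 64.0, 102.0], 0.9), ([139.0, 231.0, 66.0, 79.0], 0.77)]
```

View pics/top0.png

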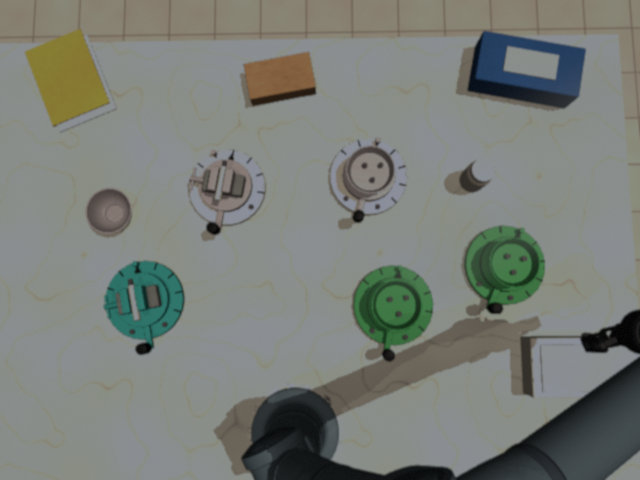

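View pics/scene0.png

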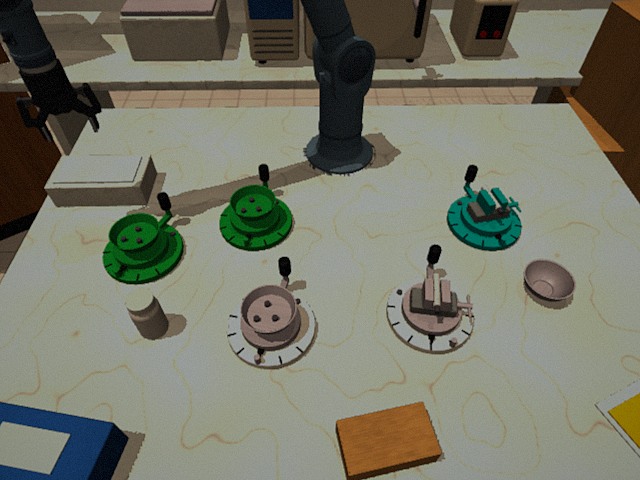

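The candidates are two vise-like things: white at top (227,188) and turquoise at (146,301). The white steel vise fits, since turquoise is excluded. The dish is the white one at (368,176), and the green ones are excluded. I'll confirm this in a crop and measure the flange.

```bash
cat > h.py <<'E'
from bench import bot
import cv2,numpy as np
def ray(d,u,v,z):
    r=d["R"].T@np.linalg.inv(d["camera_matrix"])@np.array([u,v,1.]); c=-d["R"].T@d["t"]
    return c+r*(z-c[2])/r[2]
def proj(d,X):
    p=d["camera_matrix"]@(d["R"]@np.asarray(X)+d["t"]); return p[:2]/p[2]
E
python3 - <<'E'
from h import *
t=cv2.imread("pics/top0.png"); s=cv2.imread("pics/scene0.png")
a=cv2.resize(t[140:245,175:280],(400,400),interpolation=cv2.INTER_CUBIC)
b=cv2.resize(s[240:355,380:480],(348,400),interpolation=cv2.INTER_CUBIC)
cv2.imwrite("pics/crop.png",np.hstack([a,b]))
d=bot.get_image("top"); e=bot.get_image("scene")
print("flange",ray(d,227,187.5,.018), "knob top",ray(d,213,229,.077),"scene knob",ray(e,434,256,.077))
E
```

```text
flange [0.56669553 0.16051609 0.018     ] knob top [0.45862954 0.1800212  0.077     ] scene knob [0.46739579 0.18155132 0.077     ]
```

View pics/crop.png

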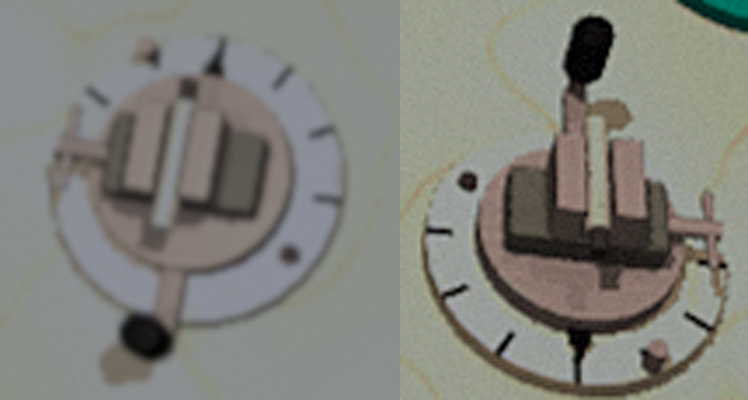

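White vise confirmed. In the left crop the pin is at (147,48) and the pointer at (218,55), on the tick next to the pin clockwise, so it stands at +30°. The second tick, at (283,77), is 30° further clockwise. That swings the knob, at (147,337), to the left (+y). I'll fit the axis and angle jointly and plan both ends.

```bash
cat >> h.py <<'E'
from scipy.spatial.transform import Rotation as Ro
def ori(phi):  # tool z down, y along world angle phi
    y=np.array([np.cos(phi),np.sin(phi),0]); z=np.array([0,0,-1.]); x=np.cross(y,z)
    return Ro.from_matrix(np.c_[x,y,z]).as_quat()
E
python3 - <<'E'
from h import *
from scipy.optimize import least_squares
d=bot.get_image("top"); e=bot.get_image("scene")
def pts(p):
    x,y,th,r=p; u=lambda a,R,z:[x+R*np.cos(a),y+R*np.sin(a),z]
    k=u(th,.11,.077); pn=u(th-np.pi+np.pi/6,r,.030)
    return [(d,k,(213.6,228.5)),(e,k,(434.6,253.8)),(d,pn,(213.6,152.6)),(e,pn,(453.3,341.2)),(d,[x,y,.018],(227,187.5))]
s=least_squares(lambda p:np.concatenate([proj(c,X)-o for c,X,o in pts(p)]),[.567,.16,2.95,.085])
print(s.x,np.degrees(s.x[2]),np.round(s.fun,1))
x,y,th,r=s.x; np.save("fit.npy",s.x)
for off in (90,-90):
  for dq in (0,-30):
    a=th+np.radians(dq); P=[x+.11*np.cos(a),y+.11*np.sin(a),.08]
    q=bot.inverse_kinematics(P,ori(a+np.radians(off))); print(off,dq,np.round(P,3),None if q is None else np.round(q,2))
print("turq",ray(d,146,301,.018),bot.read_state()["time_s"])
E
```

```text
[0.56814872 0.16257548 2.97101406 0.08678016] 170.2265667704822 [-1.1  0.  -1.4 -0.5 -0.4 -0.2 -0.8  0.2 -0.9 -0.6]
90 0 [0.46  0.181 0.08 ] [ 0.23  0.38 -0.78  2.05  0.36  0.85 -2.5 ]
90 -30 [0.484 0.233 0.08 ] [-1.29  0.51  0.93  2.01 -0.53  0.88 -2.33]
-90 0 [0.46  0.181 0.08 ] [ 0.41  0.48 -1.01  2.04  0.52  0.9   0.52]
-90 -30 [0.484 0.233 0.08 ] [ 0.29  0.56 -0.99  1.94  0.57  0.95 -0.1 ]
turq [0.29842329 0.34610978 0.018     ] 0.7
```

```bash
python3 - <<'E'
from h import *
x,y,th,r=np.load("fit.npy"); P=lambda a,z:[x+.11*np.cos(a),y+.11*np.sin(a),z]
bot.goto(P(th,.22),ori(th-np.pi/2))
s=bot.read_state(); print(s["time_s"],np.round(s["joints"],2),np.round(s["tcp_pos"],3))
print(bot.move_l(P(th,.08),vel=.12,max_force=10))
d=bot.get_image("scene"); cv2.imwrite("pics/s1.png",cv2.resize(d["img"][150:400,300:600],(600,500)))
s=bot.read_state(); print(s["time_s"],np.round(s["joints"],2),np.round(s["tcp_pos"],3),np.round(s["wrist_force"],1))
E
```

```text
3.5667 [ 0.54  0.23 -1.09  1.92  0.23  1.12  0.76] [0.46 0.18 0.22]
False
4.9333 [ 0.37  0.45 -0.95  2.04  0.47  0.88  0.55] [0.461 0.182 0.081] [ 0.6 -0.6  1.2]
```

View pics/s1.png

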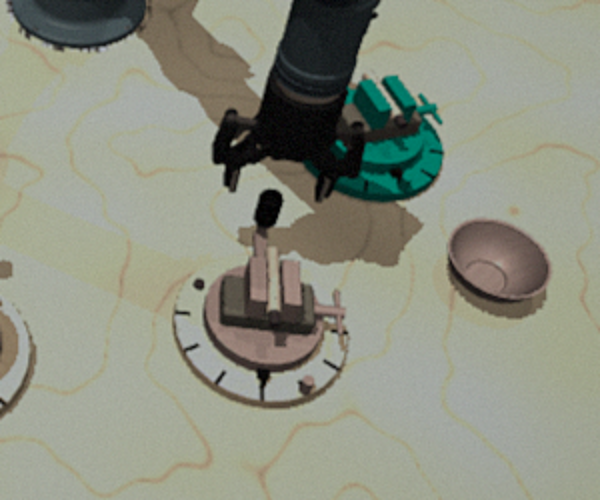

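The fingers straddle the knob sideways (tips at crop (235,185) and (322,195), knob (268,208)), but they look too high or too near the base. I'll check from the top view as well.

```bash
python3 - <<'E'
from h import *
d=bot.get_image("top"); e=bot.get_image("scene"); s=bot.read_state(); p=s["tcp_pos"]
print(np.round(p,3), Ro.from_quat(s["tool_rot"]).as_matrix().round(2).tolist(), s["grip_width"])
a=d["img"][140:290,140:290]; b=e["img"][200:310,380:490]
im=np.hstack([cv2.resize(a,(400,400),interpolation=2),cv2.resize(b,(400,400),interpolation=2)])
for dy in (-.0425,.0425):
    R=Ro.from_quat(s["tool_rot"]).as_matrix(); X=p+R@[0,dy,.009]
    for c,o,k,sx in((d,(140,140),400/150,0),(e,(380,200),400/110,400)):
        q=(proj(c,X)-o)*k; cv2.circle(im,(int(q[0]+sx),int(q[1])),4,(0,0,255),1)
cv2.imwrite("pics/s2.png",im)
E
```

```text
[0.46  0.181 0.081] [[-0.99, 0.17, 0.0], [0.17, 0.99, 0.0], [-0.0, 0.0, -1.0]] 0.08507675655030894
```

View pics/s2.png

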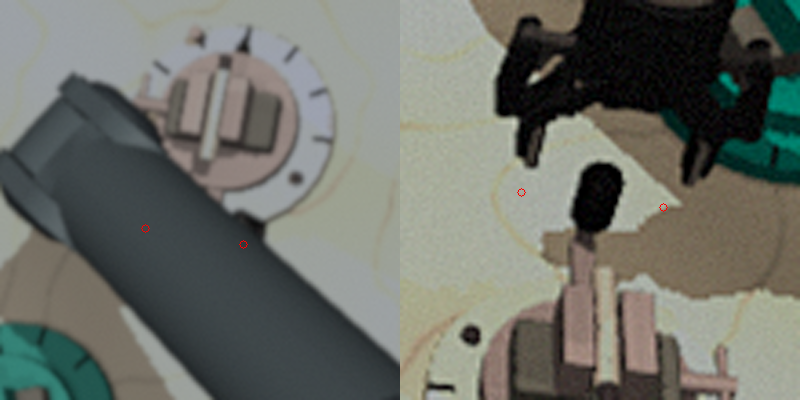

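Tips seen at crop (540..683 inner edges, row ~172), predicted midpoint (592,199): the tool appears offset by roughly 1–2 cm from its reported pose. I'll check the same offset against the first picture and this one by image difference.

```bash
python3 - <<'E'
from h import *
e=bot.get_image("scene"); d=bot.get_image("top")
y0=np.array([0.24,-0.604,.22])
# start pose orientation unknown: use joints sum; just mark TCP-ahead 9mm centre
im=cv2.imread("pics/scene0.png"); a=cv2.resize(im[60:160,0:130],(520,400),interpolation=2)
q=(proj(e,y0-[0,0,.009])-[0,60])*4; cv2.circle(a,tuple(int(v) for v in q),5,(0,0,255),2); print("start centre",q)
im=cv2.imread("pics/top0.png"); b=cv2.resize(im[300:370,570:640],(280,400),interpolation=2)
q2=(proj(d,y0-[0,0,.009])-[570,300])*[4,400/70]; cv2.circle(b,tuple(int(v) for v in q2),5,(0,0,255),2); print(q2)
cv2.imwrite("pics/s3.png",np.hstack([a,b]))
E
```

```text
start centre [314.9890948  346.95668696]
[112.65049781 159.01337549]
```

View pics/s3.png

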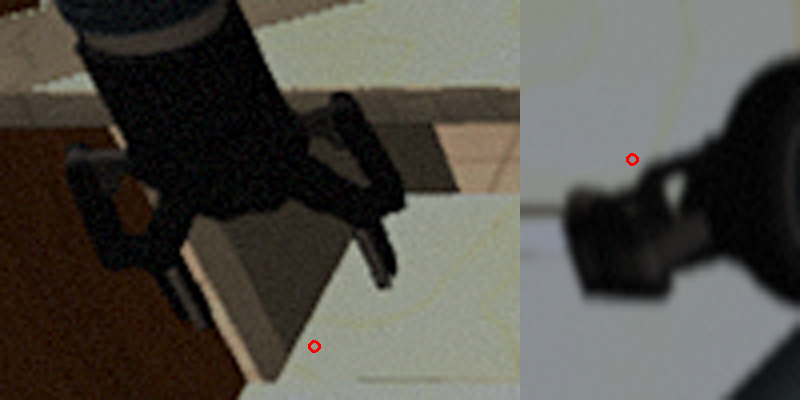

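The offset in both pictures (rows up, columns spread away from centre) fits tips standing about 25 mm higher than computed, rather than a sideways error. Lowering 12 mm is safe either way (arm top at 35 mm, gripper body still above 99 mm). I'll lower, close and check the width.

```bash
python3 - <<'E'
from h import *
x,y,th,r=np.load("fit.npy"); P=lambda a,z:[x+.11*np.cos(a),y+.11*np.sin(a),z]
print(bot.move_l(P(th,.068),vel=.08,max_force=8))
bot.gripper_close()
s=bot.read_state(); print(s["time_s"],np.round(s["tcp_pos"],3),np.round(s["wrist_force"],1),s["grip_width"],s["grasp_force"])
e=bot.get_image("scene"); cv2.imwrite("pics/s4.png",cv2.resize(e["img"][180:360,370:490],(400,600),interpolation=2))
E
```

```text
False
6.025 [0.46  0.181 0.068] [-0.8 -0.1  4.6] 0.023797401371058447 58.72677147388458
```

View pics/s4.png

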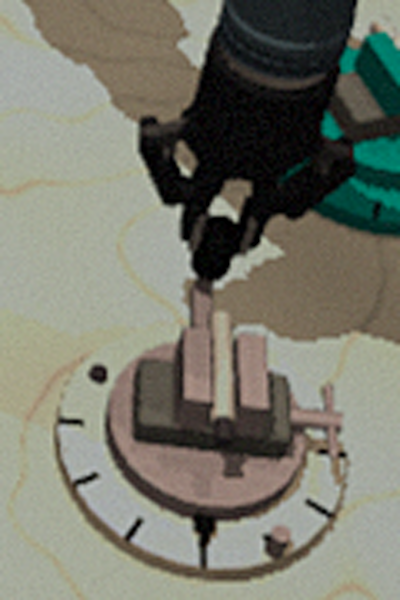

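It grips, but the width of 23.8 mm is below the 26 mm diameter. The pads hold only the knob's outer side, so there's a radial offset of about 15 mm. I'll regrip further in.

```bash
python3 - <<'E'
from h import *
x,y,th,r=np.load("fit.npy"); P=lambda a,z,R:[x+R*np.cos(a),y+R*np.sin(a),z]
bot.open()
print(bot.move_l(P(th,.068,.096),vel=.08,max_force=8))
bot.gripper_close()
s=bot.read_state(); print(s["time_s"],np.round(s["tcp_pos"],3),np.round(s["wrist_force"],1),np.round(s["moment"],2),s["grip_width"],s["grasp_force"])
e=bot.get_image("scene"); cv2.imwrite("pics/s5.png",cv2.resize(e["img"][180:360,370:490],(400,600),interpolation=2))
E
```

```text
False
7.6417 [0.473 0.179 0.068] [-0.8 -0.3  2.7] [-0.03  0.26 -0.08] 0.022154179022424555 58.189051151275635
```

View pics/s5.png

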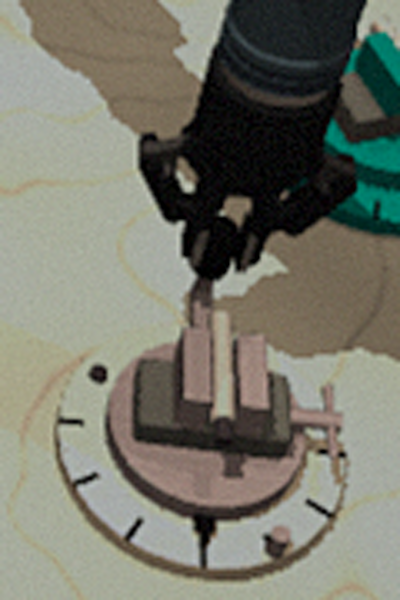

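Now the fingers flank the knob squarely (knob at crop (210,250), tips at about row 268). The pads are fully loaded at 58 N, so the width reading just includes pad compliance. I'll swing 30° clockwise along the arc.

```bash
python3 - <<'E'
from h import *
x,y,th,r=np.load("fit.npy"); P=lambda a,z,R:[x+R*np.cos(a),y+R*np.sin(a),z]
for k in range(1,7):
    a=th-np.radians(5*k)
    h=bot.move_l(P(a,.068,.096),ori(a-np.pi/2),vel=.05,max_force=35)
    s=bot.read_state(); print(5*k,h,np.round(s["wrist_force"],1),round(s["grip_width"],4),round(s["time_s"],1))
    if h: break
e=bot.get_image("scene"); cv2.imwrite("pics/s6.png",cv2.resize(e["img"][180:360,370:520],(500,600),interpolation=2))
E
```

```text
5 False [-2.5 -0.9  5.5] 0.0222 8.0
10 False [-1.4 -0.4  5.1] 0.0225 8.3
15 False [-1.2  0.7  5.7] 0.0228 8.6
20 False [-0.8  1.6  4.1] 0.0223 9.0
25 False [-0.2  3.2  4.2] 0.0225 9.3
30 False [-0.8  3.1  6.4] 0.0225 9.6
```

View pics/s6.png

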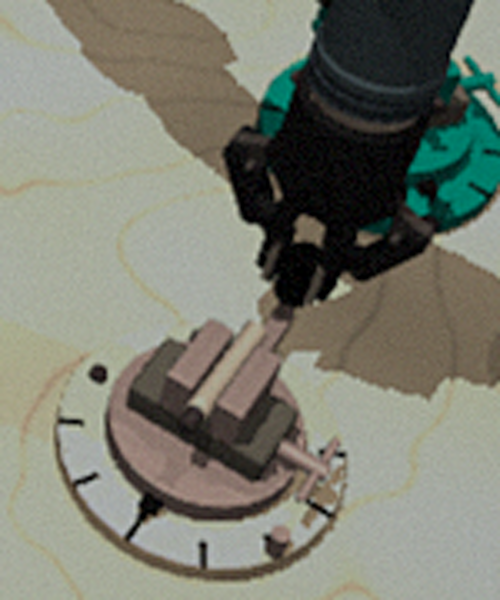

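The pointer at (145,510) now lies on the second tick from the pin at (278,540). Forces stayed small. I'll release, retreat straight up, and check.

```bash
python3 - <<'E'
from h import *
bot.open(); p=np.array(bot.read_state()["tcp_pos"])
print(bot.move_l(p+[0,0,.13],vel=.12)); bot.dwell(.3)
s=bot.read_state(); print(s["time_s"],np.round(s["wrist_force"],1))
e=bot.get_image("scene"); cv2.imwrite("pics/s7.png",cv2.resize(e["img"][180:380,210:510],(800,533),interpolation=2))
E
```

```text
False
11.8083 [0.  0.5 0.1]
```

View pics/s7.png

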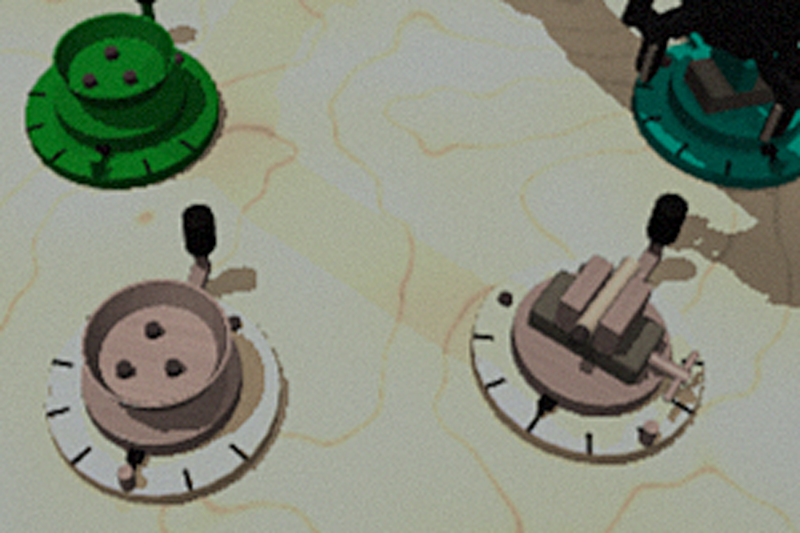

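The pointer (543,405) stands on the second tick clockwise from the pin (650,432). The gripper is clear, and the dish pointer is still at its pin (130,470).

```bash
python3 -c "
from bench import bot
print(bot.sign_off())"
```

```text
the job is handed in; nothing more can be done
None
```

The vise is clicked in at the 60° setting and released, with its pointer on the second tick clockwise from the home pin; the dish was left untouched, and the job was handed in at about 12 s.

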